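Show the suspect power module to the inspection camera

TASK

Pull the power module with the red grip straight up out of its slot in the black test rack and show it to the inspection camera: hold it in the air with its green circuit-board face square to the lens and the right way up as the lens sees it, the middle of that face on the lens axis at the camera's 120 mm focus distance, to within a centimetre. Finish while still holding it there, steady. Do not touch the camera or its stand, and leave the other modules and everything else on the bench where they are.

Things in the scene. Friction and masses are not known exactly. Their poses are not given: they have to be found in the camera images.
- module_red: Module to show, 0.15-0.31 kg, 116 mm tall: black foot 18x60x27 mm, case 20x64x55 (green board on +x face, aluminium fins on -x), on top the red grip 14 (x) x 44 (y) x 34 high. Origin: centre of foot's underside; x = the way the board faces, y width, z up. Starts loose, upright in one of the rack's slots, foot 25 mm deep, board facing the rack's +y. Grip from above across the 14 mm.
- board_centre (a point): Centre of the green board face of module_red: 10 mm to +x and 54.5 mm above the module's origin.
- grip_centre (a point): A good gripping point in the red grip of module_red: on the module's mid-plane, 104 mm above its origin, 12 mm below the top of the grip and 22 mm above the case's shoulders.
- rack: Black test rack, fixed. Block 110 (x) x 210 (y) x 40 mm high with three slots in a row along its y (at -65, 0, +65 mm), each 25 mm deep, floor 15 mm above the bench, about 1.5 mm clearance round the foot; steel cheeks 75 mm high at both y ends. Origin: centre of its underside; z up.
- module_blue: Bystander. Same shape as module_red but with a blue grip; stays in its slot. Origin under its foot, z up.
- module_white: Bystander. Same shape as module_red but with a white grip; stays in its slot. Origin under its foot, z up.
- camera: White inspection camera, black barrel, ring light 64 mm across. Looks along its own -x, 0.3 rad (17 deg) down from level; y is level, z is up in its picture: a module shown correctly has x, y and z parallel to the camera's. Origin on the lens axis, 14.5 mm behind the lens glass. Place, heading and height differ from start to start but stay put during the job.
- lens (a point): Centre of the lens glass, 14.5 mm from the camera's origin along its -x.
- focus (a point): Focus point: the point in the air 120 mm in front of the lens glass on the lens axis (134.5 mm from the camera's origin along its -x), about 0.17 to 0.26 m above the bench. Nothing is there to see; the middle of the green board face belongs here.
- stand: Camera stand, fixed: grey base 150 (x) x 140 (y) x 14 mm, steel column 22 mm thick, 374 mm tall. Origin: on the bench straight below the focus point, 243 mm in front (-x) of the column's axis; the base reaches 95 mm in front of that axis and 55 mm behind it. The camera looks to the stand's -x; its lens is about 129 mm in front of the column's axis.
- pliers: Bystander: long-nosed pliers with red handles lying on the bench, 175 mm long, 13 mm high. Origin on the bench near the middle, x towards the jaws.
- multimeter: Bystander: yellow hand multimeter lying face up, 85 (x) x 170 (y) x about 45 mm high. Origin at the centre of its underside.
- cup: Bystander: empty white cup, 76 mm across, 85 mm tall. Origin at the centre of its underside.
- bracket: Bystander: small aluminium angle bracket, 45 x 30 x 34 mm. Origin at the centre of its underside.
- screwdriver: Bystander: screwdriver with an orange handle lying on the bench. Origin on the bench at the middle, x towards the tip.

How it is judged (in metres and radians):
On the way:
1. the red-gripped module is held by the fingers and clear above its slot (z of module_red in the frame of rack above 0.045 m and contact force between the fingers and module_red above 1 N and contact force between module_red and rack below 0.2 N), for 0.1 s.
At the end, for the whole second after the job is handed in: Fingers alone hold the red-gripped module, at rest (20 mm/s, 0.15 rad/s): board centre within 15 mm of the focus point, board towards the lens, its x and z axes within 0.17 rad of the camera's. Other modules moved under 12 mm, the other loose things under 20 mm (distance between board_centre and focus below 0.015 m and angle between the x axis of module_red and the x axis of camera, either way round below 0.17 rad and angle between the z axis of module_red and the z axis of camera, either way round below 0.17 rad and x of lens in the frame of module_red above 0.08 m and angle between module_red's own z axis and vertical below 0.6 rad and linear speed of module_red below 0.02 m/s and angular speed of module_red below 0.15 rad/s and contact force between the fingers and module_red above 1 N and contact force between module_red and rack below 0.2 N and contact force between module_red and stand below 0.2 N and distance of each of module_blue, module_white from where it was at the start of the episode below 0.012 m and distance of each of pliers, multimeter, cup, bracket, screwdriver from where it was at the start of the episode below 0.02 m); the arm keeps its last pose, push and grip.
It fails at once if the camera or its stand is touched with more than 2 N (contact force between stand and anything else above 2 N).
It fails at once if one of the other modules is moved (distance of any of module_blue, module_white from where it was at the start of the episode above 0.012 m).
It fails at once if a loose thing on the bench is moved (distance of any of pliers, multimeter, cup, bracket, screwdriver from where it was at the start of the episode above 0.02 m).
It also fails if it takes over 45 s, if anything falls off the work surface, if the arm or the gripper's body presses on something with over 40 N, if the wrist force passes 120 N, or if a joint passes its speed limit or range.

ROBOT

A 7-joint arm with a two-finger parallel gripper is mounted at the origin on the work surface. World frame = base frame: x ahead of the robot, y to its left, z up, the work surface at z = 0. Lengths are in m, angles in degrees, forces in N, time in s.
With the tool pointing down it reaches from about 0.425 to 1.025 m from the base axis. Payload 9.4 kg.
Tool frame: the origin (TCP) lies at the very end of the fingers, on their centre line; the grasp point (between the pads) lies 19 mm behind it; x points along the fingers, y is the direction in which the jaws open and shut, and the axes are right-handed (so a half turn about x gives the same grasp; the last joint's range is limited). The gripper opens to 85 mm and grips with 20 to 120 N. Pads are 22 mm wide; open, the fingers measure 114 mm over their backs; the gripper's body (76 mm by 85 mm) begins 54 mm behind the grasp point. The pads swing forward as they close: fully open they stand 13 mm farther back than shut.
Start: joints at [-75.441, 34.337, -0.143, 91.639, 0.103, 54.024, -4.572], TCP at [0.235, 0.686, 0.209] pointing down, gripper open.
Joint ranges: [-147.43, 147.43], [-19.82, 112.94], [-74.19, 73.91], [6.32, 146.72], [-59.91, 239.91], [6.04, 106.73], [-150.56, 150.56]. Speed limits (degrees/s): [127.2, 127.2, 172.46, 172.46, 180, 180, 180].

INTERFACE

Orientations are given as [roll, pitch, yaw] about the fixed x, y, z axes, in that order (R = Rz(yaw) Ry(pitch) Rx(roll)).
In Python, from cell import get_state, read_camera, finish_job gives the robot as it stands. The module is installed in compiled form; this text tells all that it offers.
- The arm moves only by the tool send_rows, never from a script. Its argument "deltas" is a list of rows, each a list of 3 entries, a list of its own where there are three numbers: the finger opening in mm, from 0 to 85.4, then the shift along the tool's x, y, z in mm, then the turn, a rotation vector about the tool's x, y, z in rad. In form: [[claw, [x, y, z], [wx, wy, wz]], ...]. A call has 1 to 12 rows; each row shifts and turns the pose as measured when the row begins, along the tool's axes as they then stand; what a row does not reach is not made up. A row lasts 1/12 s, in which the tool goes at most 41.7 mm and 7.16 degrees, less where a joint would pass 70% of its speed; a pose out of reach is approached as far as the arm can. A call is refused whole if a number of a shift passes 41.7 or a number of a turn 0.125, either way. A call with a gripper value outside its range is refused whole. The fingers move at their own pace and stop on an object; "squeeze" is the grip in N (left out, the last holds). Time passes only in rows, so rows that do not move let the fingers close. It gives the time, the measured TCP pose, the force and the opening at its end, in the units of the state.
- get_state(): the state, without advancing time (a new reading comes with each control period).
- read_camera(name): name is "side" or "top"; returns a dict with "pixels" (384x512x3 uint8, red, green, blue), "camera_matrix" (3x3 intrinsics, pixels), "dist" ([k1, k2, p1, p2, k3] as OpenCV has them; the pictures are not rectified), "R" (3x3) and "t" (3): a world point X has camera coordinates R X + t. Camera axes: x right, y down, z forward; pixel columns grow to the right and rows downward; lengths in m; the calibration is good to about 2 mm. A picture is of the moment at which its call begins. There is no depth.
- finish_job(): hands the job in, once; it reports no verdict.
The state is a dict: "time": time; "q": joint angles; "joint_vel": joint speeds; "joint_efforts": joint torques, N m; "tool_pos": TCP position; "tcp_rot": TCP orientation; "ft_force": force on the tool from outside, world axes, zero at the start; "wrist_torque": the same for the moment, N m; "grip_width": finger opening in m.
Only numpy, scipy, OpenCV 4.12 (cv2) and the standard library are available. Lean on these libraries where they do the work, as an engineer would, in place of code of your own. Each camera call takes 0.05 s, during which the arm holds its last target. There are 200 camera calls.

## Working session

There is one attempt and no reset: what is moved stays moved. The work goes in short steps, Python scripts to look and compute and a tool call to move; the robot and the scene stay as the last step left them, time stands still between calls to the robot, and variables do not carry over. Pictures are saved under pics/ and viewed, about 8 in all and at most 12, crops included, and the job is handed in when it is done.

Besides the shell and the picture viewer there is one more tool, called after "Emit:" as name(argument=value, ...) on one line, values as JSON. send_rows: Moves the arm, as the interface text tells. Its arguments: {"type":"object","properties":{"deltas":{"type":"array"},"squeeze":{"type":"number"}},"required":["deltas"]}

```bash
mkdir -p pics; cat > h.py <<'E'
import numpy as np, cv2
from cell import get_state, read_camera, finish_job
def snap(n,fn=None):
    c=read_camera(n)
    if fn: cv2.imwrite('pics/'+fn,cv2.cvtColor(c['pixels'],cv2.COLOR_RGB2BGR))
    np.savez('last_'+n+'.npz',**{k:np.array(c[k]) for k in('pixels','camera_matrix','dist','R','t')})
    return c
def load(n): return np.load('last_'+n+'.npz')
def ray(c,uv):
    p=cv2.undistortPoints(np.array([[uv]],float),c['camera_matrix'],c['dist'])[0,0]
    d=c['R'].T@np.array([p[0],p[1],1]); return -c['R'].T@c['t'], d/np.linalg.norm(d)
def onz(c,uv,z):
    o,d=ray(c,uv); return o+d*(z-o[2])/d[2]
def tri(c1,u1,c2,u2):
    o1,d1=ray(c1,u1);o2,d2=ray(c2,u2)
    s=np.linalg.lstsq(np.c_[d1,-d2],o2-o1,rcond=None)[0]
    a=o1+s[0]*d1;b=o2+s[1]*d2; return (a+b)/2,np.linalg.norm(a-b)
def proj(c,X): return cv2.projectPoints(np.array(X,float).reshape(-1,3),cv2.Rodrigues(c['R'])[0],c['t'],c['camera_matrix'],c['dist'])[0][:,0]
E
python3 - <<'E'
from h import *
for n in('top','side'):
    c=snap(n,n+'0.png'); print(n,-c['R'].T@c['t'],c['R'].round(2).tolist(),c['camera_matrix'][0,0])
s=get_state(); print({k:np.round(s[k],3) for k in s})
E
```

```text
top [0.36989845 0.09997394 1.1198378 ] [[0.03, -1.0, 0.01], [-0.99, -0.03, -0.16], [0.16, -0.01, -0.99]] 379.09946544042845
side [ 0.16515224 -0.64753133  0.96480136] [[0.9, -0.44, 0.01], [-0.3, -0.63, -0.72], [0.32, 0.64, -0.69]] 472.700113926766
{'time': np.float64(0.1), 'q': array([-75.441,  34.38 ,  -0.147,  91.676,   0.1  ,  54.024,  -4.571]), 'joint_vel': array([-0.022, -0.055,  0.006, -0.172,  0.045, -0.028, -0.006]), 'joint_efforts': array([ 6.0000e-03, -7.7799e+01,  1.5700e+00, -2.5862e+01,  1.3000e-02,
        6.0000e-03,  0.0000e+00]), 'tool_pos': array([0.235, 0.685, 0.209]), 'tcp_rot': array([ -86.829,   89.921, -105.778]), 'ft_force': array([0.398, 0.034, 0.334]), 'wrist_torque': array([ 0.002, -0.007, -0.019]), 'grip_width': np.float64(0.085)}
```

View pics/top0.png

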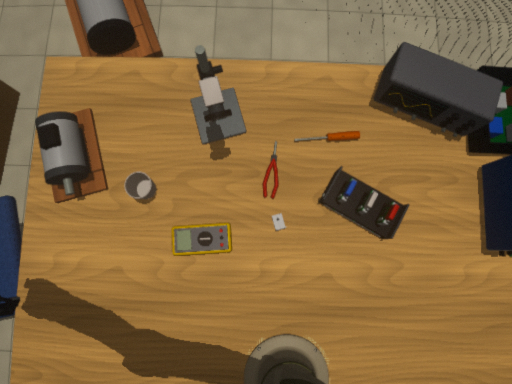

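View pics/side0.png

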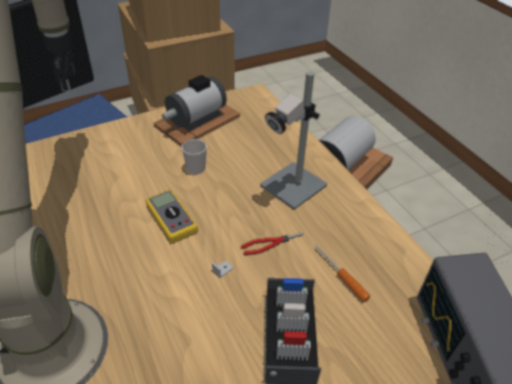

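The top view shows the rack at about (363,203), with red at (393,212), and the stand base at (218,116). The side view shows the lens at about (275,122), looking back toward the robot, and the fins facing this camera, so the boards face roughly +y. Next I'll make zoomed crops for measuring.

```bash
python3 - <<'E'
from h import *
t=load('top');s=load('side')
print(proj(t,get_state()['tool_pos']),proj(s,get_state()['tool_pos']))
def crop(c,x,y,w,h,k):return cv2.resize(c['pixels'][y:y+h,x:x+w][:,:,::-1],None,fx=k,fy=k,interpolation=cv2.INTER_CUBIC)
a=crop(t,180,40,80,110,5);b=crop(s,255,65,80,150,4)
im=np.zeros((600,760,3),np.uint8);im[:550,:400]=a;im[:600,420:740]=b
cv2.imwrite('pics/stand.png',im)
for n,c in(('top',t),('side',s)):
    hsv=cv2.cvtColor(c['pixels'],cv2.COLOR_RGB2HSV)
    for col,m in(('red',cv2.inRange(hsv,(0,170,90),(6,255,255))|cv2.inRange(hsv,(174,170,90),(180,255,255))),('blue',cv2.inRange(hsv,(105,150,80),(125,255,255)))):
        k,l,st,ce=cv2.connectedComponentsWithStats(m)
        print(n,col,[(st[i].tolist(),ce[i].round(1).tolist()) for i in range(1,k) if st[i,4]>25])
E
```

```text
[[  9.62949106 291.42869988]] [[71.36909016 91.63463635]]
top red [([263, 159, 15, 39, 210], [270.9, 178.0]), ([389, 204, 10, 15, 79], [393.6, 211.2])]
top blue [([489, 117, 14, 16, 191], [495.9, 125.2]), ([346, 181, 10, 14, 69], [350.6, 187.3])]
side red [([242, 238, 41, 16, 206], [262.5, 244.4]), ([284, 332, 23, 9, 176], [295.1, 335.6])]
side blue [([283, 279, 21, 11, 205], [292.6, 284.0])]
```

View pics/stand.png

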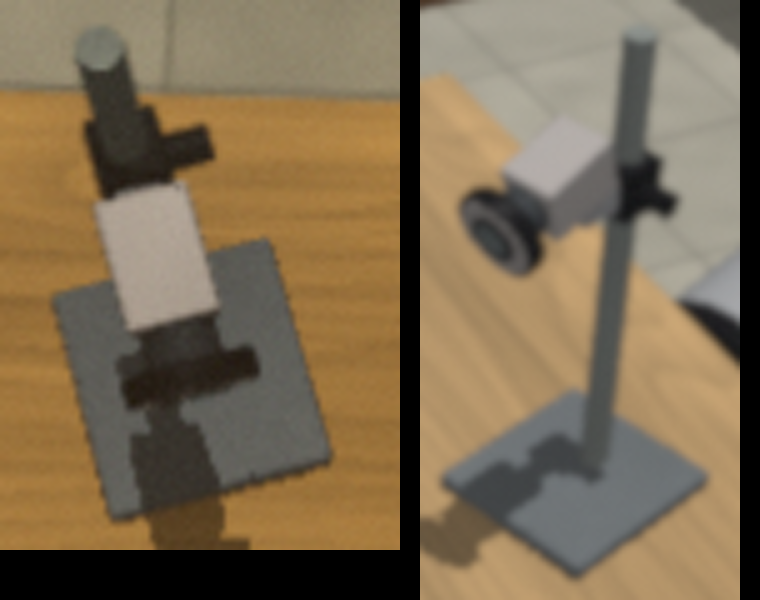

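```bash
python3 - <<'E'
from h import *
t=load('top');s=load('side')
T=lambda x,y:((x+.5)/5-.5+180,(y+.5)/5-.5+40)
S=lambda x,y:((x-420+.5)/4-.5+255,(y+.5)/4-.5+65)
A=[onz(t,T(*p),.014) for p in((55,297),(268,240),(330,460),(112,520))]
B=[onz(s,S(*p),.014) for p in((575,390),(707,477),(577,572),(443,482))]
print(np.round(A,4),np.round(B,4),np.mean(A,0),np.mean(B,0))
for Q in(A,): print([np.linalg.norm(Q[i]-Q[(i+1)%4]).round(4) for i in range(4)], [np.degrees(np.arctan2(*(Q[i]-Q[j])[[1,0]])).round(2) for i,j in((0,3),(1,2))],[np.degrees(np.arctan2(*(Q[i]-Q[j])[[1,0]])).round(2) for i,j in((0,1),(3,2))])
print([np.linalg.norm(B[i]-B[(i+1)%4]).round(4) for i in range(4)],[np.degrees(np.arctan2(*(B[i]-B[(i+1)%4])[[1,0]])).round(2) for i in range(4)])
print('coltop',tri(t,T(101,47),s,S(639,35)), onz(t,T(101,47),.374),onz(s,S(639,35),.374))
print('ring c rough',tri(t,T(191,392),s,S(497,238)))
print('colbase',onz(s,S(594,468),.014))
for n in((393.6,211.2),(295.1,335.6)),((350.6,187.3),(292.6,284.0)): print(tri(t,n[0],s,n[1]))
def crop(c,x,y,w,h,k):return cv2.resize(c['pixels'][y:y+h,x:x+w][:,:,::-1],None,fx=k,fy=k,interpolation=cv2.INTER_CUBIC)
im=np.zeros((600,800,3),np.uint8);a=crop(t,315,160,95,85,4);im[:340,:380]=a;b=crop(s,255,270,75,114,5);im[:570,400:775]=b
cv2.imwrite('pics/rack.png',im)
E
```

```text
[[0.8053 0.3097 0.014 ]
 [0.8466 0.1802 0.014 ]
 [0.7063 0.1368 0.014 ]
 [0.6648 0.2665 0.014 ]] [[0.802  0.3024 0.014 ]
 [0.8404 0.1727 0.014 ]
 [0.7027 0.129  0.014 ]
 [0.6602 0.2529 0.014 ]] [0.75573244 0.22331265 0.014     ] [0.7513272 0.2142309 0.014    ]
[np.float64(0.1359), np.float64(0.1468), np.float64(0.1362), np.float64(0.147)] [np.float64(17.09), np.float64(17.22)] [np.float64(107.68), np.float64(107.76)]
[np.float64(0.1352), np.float64(0.1445), np.float64(0.131), np.float64(0.1502)] [np.float64(106.5), np.float64(17.61), np.float64(-71.09), np.float64(-160.78)]
coltop (array([0.77805921, 0.23060636, 0.36876208]), np.float64(0.0037819367339405256)) [0.77724108 0.22923872 0.374     ] [0.77027889 0.22234106 0.374     ]
ring c rough (array([0.65931703, 0.19411919, 0.27177226]), np.float64(0.0010169436293690395))
colbase [0.7691666  0.21778499 0.014     ]
(array([ 0.46616352, -0.26880876,  0.12326091]), np.float64(0.0025864845477253))
(array([ 0.52777464, -0.15458837,  0.1151654 ]), np.float64(0.00401023919942761))
```

View pics/rack.png

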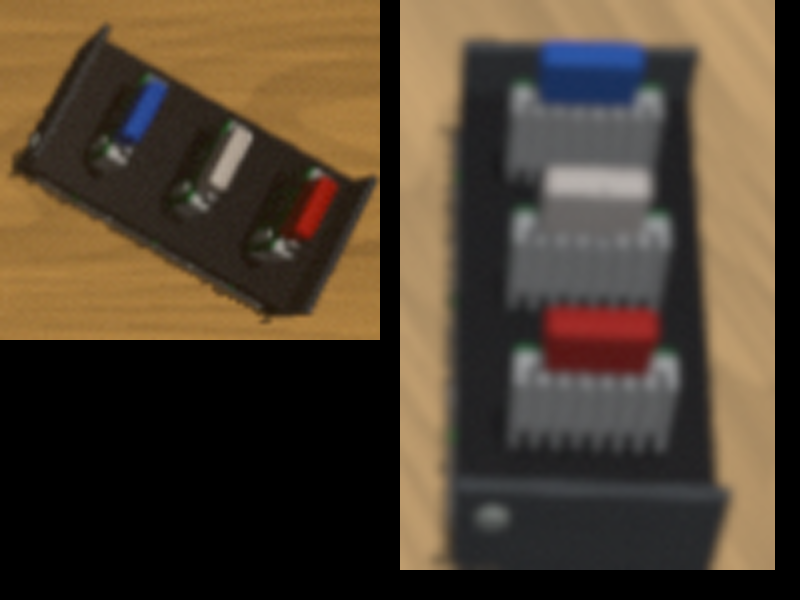

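```bash
cat >> h.py <<'E'
from scipy.spatial.transform import Rotation as Ro
import json
def pose():
    s=get_state(); return np.array(s['tool_pos']),Ro.from_euler('xyz',s['tcp_rot'],degrees=True)
def rows(p1,R1,claw,n=12,step=30,wstep=.1,total=None):
    p0,R0=pose(); w=(R0.inv()*R1).as_rotvec(); d=np.array(p1)-p0
    N=total or int(max(1,np.ceil(np.linalg.norm(d)*1e3/step),np.ceil(np.linalg.norm(w)/wstep)))
    out=[]
    for i in range(min(n,N)):
        R=R0*Ro.from_rotvec(w*i/N)
        out.append([claw,(R.inv().apply(d)*1e3/N).round(1).tolist(),(w/N).round(3).tolist()])
    print('N',N,'err mm',(d*1e3).round(1),'deg',np.degrees(w).round(1)); print(json.dumps(out))
def down(yaw_y):  # tool x down, tool y at heading yaw_y (deg)
    a=np.radians(yaw_y); x=np.array([0,0,-1.]);y=np.array([np.cos(a),np.sin(a),0])
    return Ro.from_matrix(np.c_[x,y,np.cross(x,y)])
E
python3 - <<'E'
from h import *
t=load('top');s=load('side')
S=lambda x,y:((x-400+.5)/5-.5+255,(y+.5)/5-.5+270)
T=lambda x,y:((x+.5)/4-.5+315,(y+.5)/4-.5+160)
for nm,a,b in(('red',(321,208),(602,326)),('white',(236,158),(598,182)),('blue',(149,109),(592,57))):
    print(nm,onz(t,T(*a),.131),onz(s,S(*b),.131),tri(t,T(*a),s,S(*b)))
p,R=pose();print(R.as_matrix().round(2),np.degrees(np.arctan2(*R.as_matrix()[[1,0],1])))
rows([.42,.33,.30],down(-15.8+0),85,n=24)
E
```

```text
red [ 0.46560169 -0.26985531  0.131     ] [ 0.46280949 -0.27042668  0.131     ] (array([ 0.46458631, -0.26997972,  0.12946232]), np.float64(0.0024410484959197887))
white [ 0.49733707 -0.21294709  0.131     ] [ 0.49452841 -0.21247562  0.131     ] (array([ 0.49606017, -0.21255348,  0.13066295]), np.float64(0.002754591051080675))
blue [ 0.52844033 -0.15471256  0.131     ] [ 0.5236818  -0.15705722  0.131     ] (array([ 0.52727201, -0.15506102,  0.12708878]), np.float64(0.003723416655088962))
[[-0.    0.32  0.95]
 [-0.    0.95 -0.32]
 [-1.   -0.    0.  ]] 71.05047401911004
N 16 err mm [ 184.7 -355.3   91.3] deg [86.9  0.1  0.1]
[[85, [-5.7, -17.3, 18.1], [0.095, 0.0, 0.0]], [85, [-5.7, -15.5, 19.7], [0.095, 0.0, 0.0]], [85, [-5.7, -13.5, 21.1], [0.095, 0.0, 0.0]], [85, [-5.7, -11.5, 22.2], [0.095, 0.0, 0.0]], [85, [-5.7, -9.3, 23.2], [0.095, 0.0, 0.0]], [85, [-5.7, -7.1, 24.0], [0.095, 0.0, 0.0]], [85, [-5.7, -4.8, 24.6], [0.095, 0.0, 0.0]], [85, [-5.7, -2.4, 24.9], [0.095, 0.0, 0.0]], [85, [-5.7, -0.1, 25.0], [0.095, 0.0, 0.0]], [85, [-5.7, 2.3, 24.9], [0.095, 0.0, 0.0]], [85, [-5.7, 4.6, 24.6], [0.095, 0.0, 0.0]], [85, [-5.7, 6.9, 24.0], [0.095, 0.0, 0.0]], [85, [-5.7, 9.2, 23.3], [0.095, 0.0, 0.0]], [85, [-5.7, 11.4, 22.3], [0.095, 0.0, 0.0]], [85, [-5.7, 13.4, 21.1], [0.095, 0.0, 0.0]], [85, [-5.7, 15.4, 19.8], [0.095, 0.0, 0.0]]]
```

```bash
python3 - <<'E'
from h import *
rows([.43,.33,.30],down(66),85,total=12)
E
```

```text
N 12 err mm [ 194.7 -355.3   91.3] deg [5.1 0.  0.1]
[[85, [-7.6, -22.7, 25.0], [0.007, 0.0, 0.0]], [85, [-7.6, -22.6, 25.1], [0.007, 0.0, 0.0]], [85, [-7.6, -22.4, 25.3], [0.007, 0.0, 0.0]], [85, [-7.6, -22.2, 25.5], [0.007, 0.0, 0.0]], [85, [-7.6, -22.0, 25.6], [0.007, 0.0, 0.0]], [85, [-7.6, -21.8, 25.8], [0.007, 0.0, 0.0]], [85, [-7.6, -21.6, 25.9], [0.007, 0.0, 0.0]], [85, [-7.6, -21.4, 26.1], [0.007, 0.0, 0.0]], [85, [-7.6, -21.2, 26.3], [0.007, 0.0, 0.0]], [85, [-7.6, -21.0, 26.4], [0.007, 0.0, 0.0]], [85, [-7.6, -20.8, 26.6], [0.007, 0.0, 0.0]], [85, [-7.6, -20.6, 26.7], [0.007, 0.0, 0.0]]]
```

Emit:
send_rows(deltas=[[85,[-8,-23,25],[0.007,0,0]],[85,[-8,-23,25],[0.007,0,0]],[85,[-8,-22,25],[0.007,0,0]],[85,[-8,-22,25],[0.007,0,0]],[85,[-8,-22,26],[0.007,0,0]],[85,[-8,-22,26],[0.007,0,0]],[85,[-8,-22,26],[0.007,0,0]],[85,[-8,-21,26],[0.007,0,0]],[85,[-8,-21,26],[0.007,0,0]],[85,[-8,-21,26],[0.007,0,0]],[85,[-8,-21,27],[0.007,0,0]],[85,[-8,-21,27],[0.007,0,0]]])

```text
time: 1.1
tool_pos: [0.4302, 0.3197, 0.301]
tcp_rot: [-113.1, 89.2, -136.2]
ft_force: [0.7, -0.2, -0.7]
grip_width: 0.0848
```

```bash
python3 - <<'E'
from h import *
s=get_state();print(s['time'],s['tool_pos'],np.round(s['q'],1),s['tcp_rot'])
rows([.50,-.05,.28],down(63),85,total=12)
E
```

```text
1.1 [0.43022366 0.31967365 0.30099414] [-45.7  15.9   3.8 109.7  -1.2  55.2  25.6] [-113.07074835   89.23658844 -136.21521154]
N 12 err mm [  69.8 -369.7  -21. ] deg [ 3.9 -0.3  0.7]
[[85, [2.0, -26.0, 17.5], [0.006, -0.0, 0.001]], [85, [2.0, -25.9, 17.6], [0.006, -0.0, 0.001]], [85, [1.9, -25.8, 17.8], [0.006, -0.0, 0.001]], [85, [1.9, -25.7, 17.9], [0.006, -0.0, 0.001]], [85, [1.9, -25.6, 18.0], [0.006, -0.0, 0.001]], [85, [1.9, -25.5, 18.2], [0.006, -0.0, 0.001]], [85, [1.9, -25.4, 18.3], [0.006, -0.0, 0.001]], [85, [1.8, -25.3, 18.5], [0.006, -0.0, 0.001]], [85, [1.8, -25.2, 18.6], [0.006, -0.0, 0.001]], [85, [1.8, -25.1, 18.7], [0.006, -0.0, 0.001]], [85, [1.8, -25.0, 18.9], [0.006, -0.0, 0.001]], [85, [1.8, -24.9, 19.0], [0.006, -0.0, 0.001]]]
```

Emit:
send_rows(deltas=[[85,[2,-26,18],[0.006,0,0.001]],[85,[2,-26,18],[0.006,0,0.001]],[85,[2,-26,18],[0.006,0,0.001]],[85,[2,-26,18],[0.006,0,0.001]],[85,[2,-26,18],[0.006,0,0.001]],[85,[2,-26,18],[0.006,0,0.001]],[85,[2,-26,18],[0.006,0,0.001]],[85,[2,-25,18],[0.006,0,0.001]],[85,[2,-25,18],[0.006,0,0.001]],[85,[2,-25,19],[0.006,0,0.001]],[85,[2,-25,19],[0.006,0,0.001]],[85,[2,-25,19],[0.006,0,0.001]]])

```text
time: 2.1
tool_pos: [0.499, -0.0712, 0.278]
tcp_rot: [140.0, 89.7, 112.4]
ft_force: [0.4, 1.0, -0.6]
grip_width: 0.085
```

```bash
python3 - <<'E'
from h import *
rows([.465,-.27,.22],down(61.5),85,total=11)
E
```

```text
N 11 err mm [ -34.  -198.8  -58. ] deg [ 0.9 -0.2 -0.2]
[[85, [5.2, -17.5, 5.7], [0.001, -0.0, -0.0]], [85, [5.2, -17.5, 5.7], [0.001, -0.0, -0.0]], [85, [5.2, -17.4, 5.7], [0.001, -0.0, -0.0]], [85, [5.2, -17.4, 5.7], [0.001, -0.0, -0.0]], [85, [5.2, -17.4, 5.7], [0.001, -0.0, -0.0]], [85, [5.2, -17.4, 5.8], [0.001, -0.0, -0.0]], [85, [5.2, -17.4, 5.8], [0.001, -0.0, -0.0]], [85, [5.3, -17.4, 5.8], [0.001, -0.0, -0.0]], [85, [5.3, -17.4, 5.8], [0.001, -0.0, -0.0]], [85, [5.3, -17.4, 5.9], [0.001, -0.0, -0.0]], [85, [5.3, -17.4, 5.9], [0.001, -0.0, -0.0]]]
```

Emit:
send_rows(deltas=[[40,[5,-17.5,5.7],[0.001,0,0]],[40,[5,-17.5,5.7],[0.001,0,0]],[40,[5,-17.5,5.7],[0.001,0,0]],[40,[5,-17.5,5.7],[0.001,0,0]],[40,[5,-17.5,5.7],[0.001,0,0]],[40,[5,-17.5,5.8],[0.001,0,0]],[40,[5,-17.5,5.8],[0.001,0,0]],[40,[5,-17.5,5.8],[0.001,0,0]],[40,[5,-17.5,5.8],[0.001,0,0]],[40,[5,-17.5,5.8],[0.001,0,0]],[40,[5,-17.5,5.8],[0.001,0,0]],[40,[0,0,0],[0,0,0]]])

```text
time: 3.1
tool_pos: [0.459, -0.2877, 0.2175]
tcp_rot: [-175.6, 89.6, 155.6]
ft_force: [-0.1, -0.2, 0.2]
grip_width: 0.0397
```

```bash
python3 - <<'E'
from h import *
t=snap('top');s=snap('side');p,R=pose();print(p,np.degrees(np.arctan2(*R.as_matrix()[[1,0],1])),R.as_matrix()[:,0],get_state()['grip_width'])
def crop(c,x,y,w,h,k):return cv2.resize(c['pixels'][y:y+h,x:x+w][:,:,::-1],None,fx=k,fy=k,interpolation=cv2.INTER_CUBIC)
im=np.zeros((600,800,3),np.uint8);a=crop(t,315,160,95,85,4);im[:340,:380]=a;b=crop(s,255,264,75,120,5);im[:600,400:775]=b
cv2.imwrite('pics/near.png',im)
print(proj(t,p),proj(s,p))
E
```

```text
[ 0.46000928 -0.28474093  0.21791934] 61.3154190892252 [-0.00523763  0.00417749 -0.99997756] 0.039935246313461625
[[413.87214532 210.97399482]] [[301.57788194 317.48163474]]
```

View pics/near.png

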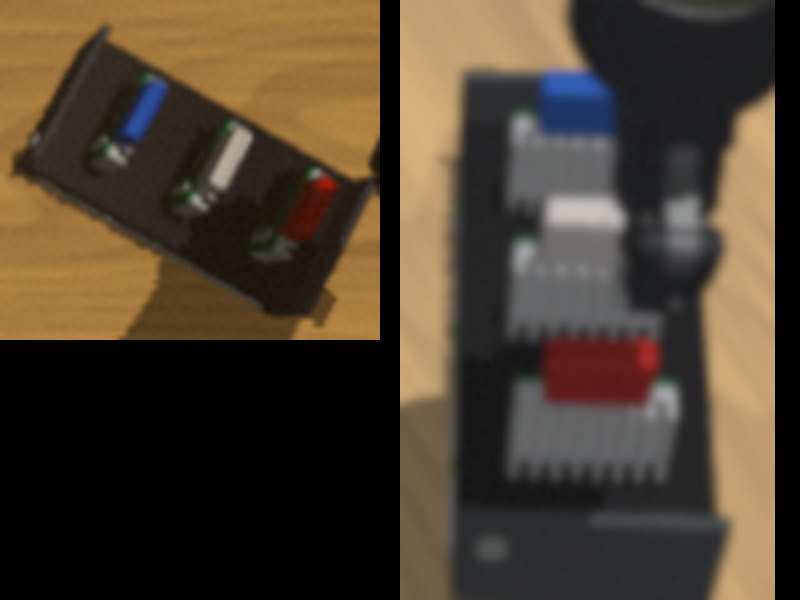

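```bash
python3 - <<'E'
from h import *
t=load('top');s=load('side');p,R=pose();print(p)
for d in(-.035,-.02,.02,.035):
    u=proj(s,p+R.apply([0,d,0]))[0]; v=proj(t,p+R.apply([0,d,0]))[0]; print(d,((u-[255,264])*5+[400,0]).round(),((v-[385,180])*6).round())
im=cv2.resize(t['pixels'][180:250,385:475][:,:,::-1],None,fx=6,fy=6,interpolation=cv2.INTER_CUBIC);cv2.imwrite('pics/neart.png',im)
rows([.4643,-.270,.160],down(61.6),40,total=8)
E
```

```text
[ 0.46000928 -0.28474093  0.21791934]
-0.035 [636. 354.] [248. 229.]
-0.02 [635. 316.] [216. 211.]
0.02 [631. 220.] [130. 161.]
0.035 [630. 185.] [ 98. 142.]
N 8 err mm [  4.3  14.7 -57.9] deg [-0.3 -0.4 -0.1]
[[40, [7.2, 1.9, -0.4], [-0.001, -0.001, -0.0]], [40, [7.2, 1.9, -0.4], [-0.001, -0.001, -0.0]], [40, [7.2, 1.9, -0.4], [-0.001, -0.001, -0.0]], [40, [7.2, 1.9, -0.4], [-0.001, -0.001, -0.0]], [40, [7.2, 1.9, -0.4], [-0.001, -0.001, -0.0]], [40, [7.2, 1.9, -0.4], [-0.001, -0.001, -0.0]], [40, [7.2, 1.9, -0.4], [-0.001, -0.001, -0.0]], [40, [7.2, 1.9, -0.4], [-0.001, -0.001, -0.0]]]
```

View pics/neart.png

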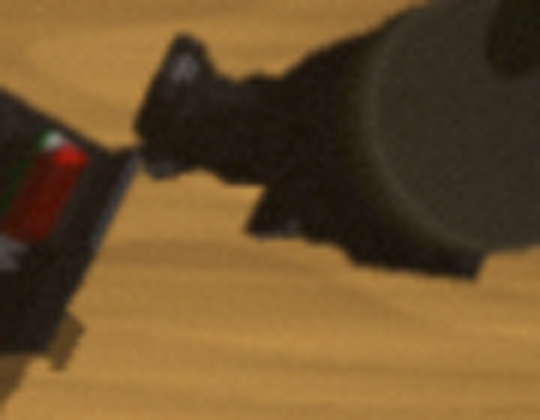

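The top view has one finger tip at about crop (155,150) and the other at (270,225). That is a few pixels off the predicted positions along tool z, so I'll move in and check from closer.

Emit:
send_rows(deltas=[[40,[7,2,0],[0,-0.001,0]],[40,[7,2,0],[0,-0.001,0]],[40,[7,2,0],[0,-0.001,0]],[40,[7,2,0],[0,-0.001,0]],[40,[7,2,0],[0,-0.001,0]],[40,[7,2,0],[0,-0.001,0]],[40,[7,2,0],[0,-0.001,0]],[40,[0,0,0],[0,0,0]],[40,[0,0,0],[0,0,0]],[40,[0,0,0],[0,0,0]]])

```text
time: 4.03
tool_pos: [0.4687, -0.2649, 0.1629]
tcp_rot: [113.2, 89.8, 85.0]
ft_force: [0.1, -0.5, 0.1]
grip_width: 0.04
```

```bash
python3 - <<'E'
from h import *
t=snap('top');s=snap('side');p,R=pose();print(p,np.degrees(np.arctan2(*R.as_matrix()[[1,0],1])),R.as_matrix()[:,0])
def crop(c,x,y,w,h,k):return cv2.resize(c['pixels'][y:y+h,x:x+w][:,:,::-1],None,fx=k,fy=k,interpolation=cv2.INTER_CUBIC)
im=np.zeros((600,800,3),np.uint8);a=crop(t,375,175,45,70,8);im[:560,:360]=a;b=crop(s,270,300,50,70,8);im[:560,400:]=b
im=cv2.convertScaleAbs(im,alpha=1.7,beta=25)
for d in(-.02,.02):
  for e in(-.011,.011):
    u=(proj(s,p+R.apply([0,d,e]))[0]-[270,300])*8+[404,4]; v=(proj(t,p+R.apply([0,d,e]))[0]-[375,175])*8+4
    for w in(u,v): cv2.circle(im,tuple(int(q) for q in w),3,(0,255,255),-1)
cv2.imwrite('pics/near2.png',im)
E
```

```text
[ 0.46883511 -0.26515802  0.16322174] 61.74810201643556 [ 8.92178413e-04  3.00642562e-03 -9.99995083e-01]
```

View pics/near2.png

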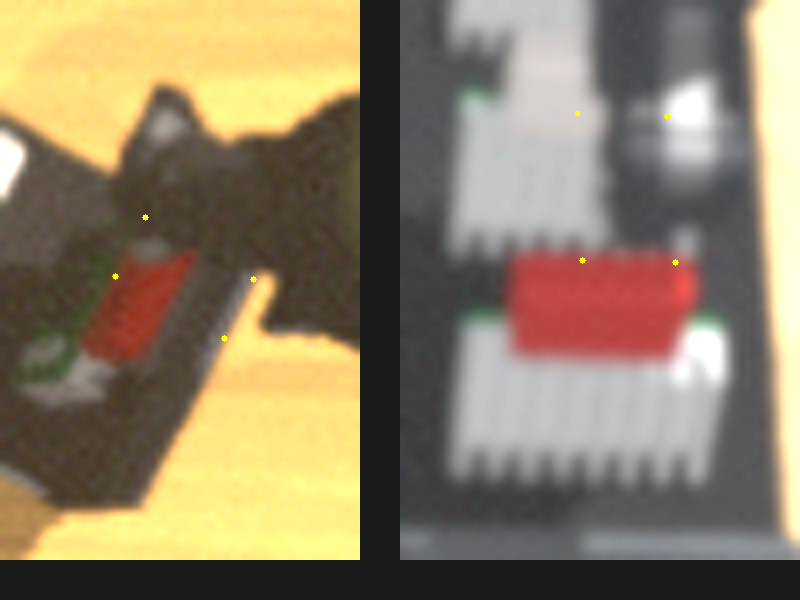

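The fingers seem to sit about 15 mm off prediction along tool z. I'll close and open them to pick the tips out clearly.

Emit:
send_rows(deltas=[[0,[-3,0,0],[0,0,0]],[0,[-3,0,0],[0,0,0]],[0,[-2,0,0],[0,0,0]],[0,[-2,0,0],[0,0,0]],[0,[0,0,0],[0,0,0]],[0,[0,0,0],[0,0,0]],[0,[0,0,0],[0,0,0]],[0,[0,0,0],[0,0,0]]])

```text
time: 4.8
tool_pos: [0.4694, -0.2664, 0.1763]
tcp_rot: [47.8, 89.7, 19.5]
ft_force: [-0.2, -0.1, 0.8]
grip_width: 0.0001
```

```bash
python3 - <<'E'
from h import *
t0=load('top')['pixels'];s0=load('side')['pixels']
t=snap('top');s=snap('side');p,R=pose();print(p,get_state()['grip_width'])
g=lambda i:(255*(i/255.)**.45).astype(np.uint8)[:,:,::-1]
Z=lambda i,x,y:cv2.resize(g(i[y:y+58,x:x+78]),None,fx=5,fy=5,interpolation=cv2.INTER_CUBIC)
im=np.zeros((590,790,3),np.uint8)
im[:290,:390]=Z(t0,375,165);im[:290,400:]=Z(s0,258,282)
im[300:,:390]=Z(t['pixels'],375,165);im[300:,400:]=Z(s['pixels'],258,282)
u=(proj(s,p)[0]-[258,282])*5+[402,302];v=(proj(t,p)[0]-[375,165])*5+[2,302]
print(u,v)
cv2.imwrite('pics/near3.png',im)
E
```

```text
[ 0.46938803 -0.26631657  0.1761945 ] 0.000319908634891748
[606.30259074 490.39497932] [126.71188693 519.76217053]
```

View pics/near3.png

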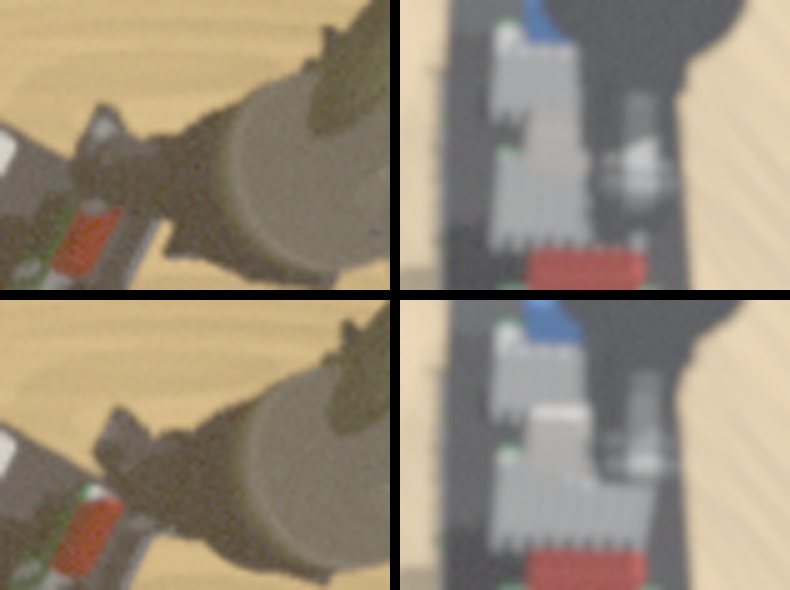

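```bash
python3 - <<'E'
from h import *
t=load('top');s=load('side')
for z in(0,.03,.1): print(z,proj(t,[0,0,z]),proj(s,[0,0,z]))
print(np.array(load('top')['dist']),t['camera_matrix'].round(1).tolist(),s['camera_matrix'].round(1).tolist())
p,R=pose();rows([.425,-.03,.20],down(61.6),0,total=12)
E
```

```text
0 [[285.62900386 377.02532062]] [[ 49.97134583 345.72262442]]
0.03 [[286.5143708 380.7380141]] [[ 45.99210113 339.0293514 ]]
0.1 [[288.78521955 390.25302568]] [[ 36.07962761 322.24616066]]
[-0.07648187  0.          0.          0.          0.        ] [[379.1, 0.0, 259.4], [0.0, 379.1, 184.0], [0.0, 0.0, 1.0]] [[472.7, 0.0, 248.2], [0.0, 472.7, 194.7], [0.0, 0.0, 1.0]]
N 12 err mm [-44.4 236.3  23.8] deg [ 0.1  0.2 -0.2]
[[0, [-2.0, 15.6, -12.6], [0.0, 0.0, -0.0]], [0, [-2.0, 15.6, -12.6], [0.0, 0.0, -0.0]], [0, [-2.0, 15.6, -12.6], [0.0, 0.0, -0.0]], [0, [-2.0, 15.6, -12.6], [0.0, 0.0, -0.0]], [0, [-2.0, 15.6, -12.6], [0.0, 0.0, -0.0]], [0, [-2.0, 15.6, -12.6], [0.0, 0.0, -0.0]], [0, [-2.0, 15.6, -12.6], [0.0, 0.0, -0.0]], [0, [-2.0, 15.6, -12.6], [0.0, 0.0, -0.0]], [0, [-2.0, 15.6, -12.6], [0.0, 0.0, -0.0]], [0, [-2.0, 15.6, -12.6], [0.0, 0.0, -0.0]], [0, [-2.0, 15.6, -12.6], [0.0, 0.0, -0.0]], [0, [-2.0, 15.6, -12.6], [0.0, 0.0, -0.0]]]
```

Emit:
send_rows(deltas=[[0,[-4,15,-12],[0,0,0]],[0,[-4,15,-12],[0,0,0]],[0,[-2,15,-12],[0,0,0]],[0,[-2,15,-12],[0,0,0]],[0,[-2,15,-12],[0,0,0]],[0,[-2,15,-12],[0,0,0]],[0,[-2,15,-12],[0,0,0]],[0,[-2,15,-12],[0,0,0]],[0,[-2,15,-12],[0,0,0]],[0,[0,15,-12],[0,0,0]],[0,[0,15,-12],[0,0,0]],[0,[0,0,0],[0,0,0]]])

```text
time: 5.9
tool_pos: [0.4293, -0.0513, 0.1977]
tcp_rot: [37.2, 89.8, 8.6]
ft_force: [-0.4, -0.4, 0.4]
grip_width: -0.0003
```

```bash
python3 - <<'E'
from h import *
t=snap('top');s=snap('side');p,R=pose();print(p,get_state()['grip_width'])
g=lambda i:(255*(i/255.)**.45).astype(np.uint8)[:,:,::-1]
u=proj(s,p)[0];v=proj(t,p)[0];print(u,v)
def Z(c,u):
    x,y=int(u[0])-39,int(u[1])-65; print(x,y);i=cv2.resize(g(c['pixels'][y:y+110,x:x+78]),None,fx=5,fy=5,interpolation=cv2.INTER_CUBIC)
    for e in(-.011,0,.011):
        w=(proj(c,p+R.apply([0,0,e]))[0]-[x,y])*5+2; cv2.circle(i,tuple(int(q) for q in w),2,(0,0,255),-1)
    return i
im=np.hstack([Z(t,v),Z(s,u)])
cv2.imwrite('pics/wood.png',im)
E
```

```text
[ 0.43007312 -0.0538592   0.19793268] -0.0003213274626998909
[232.71003184 242.18410104] [318.16865819 221.36534151]
279 156
193 177
```

View pics/wood.png

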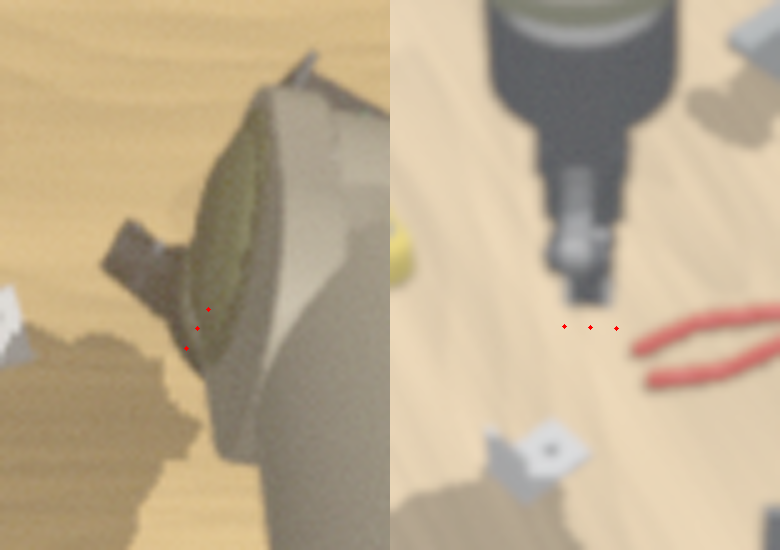

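The side view puts the closed tip at crop (587,303) against a prediction of (590,327): no lateral offset here, but it sits about 5 px higher. I'll go back over the module and use background subtraction against the first pictures.

```bash
cp last_side.npz wood_side.npz; cp last_top.npz wood_top.npz; python3 - <<'E'
from h import *
rows([.4643,-.270,.19],down(61.6),0,total=11)
b=cv2.imread('pics/side0.png')[:,:,::-1].astype(int);a=load('side')['pixels'].astype(int)
sat=a.max(2)-a.min(2); d=np.abs(a-b).max(2)
m=(d>25)&(sat<28)
for y in range(218,246): 
    x=np.where(m[y,215:250])[0]+215; print(y,(x.min(),x.max(),len(x)) if len(x) else '')
E
```

```text
N 11 err mm [  34.2 -216.1   -7.9] deg [-0.3  0.2 -0.1]
[[0, [0.7, -15.7, 12.2], [-0.0, 0.0, -0.0]], [0, [0.7, -15.8, 12.1], [-0.0, 0.0, -0.0]], [0, [0.7, -15.8, 12.1], [-0.0, 0.0, -0.0]], [0, [0.7, -15.8, 12.1], [-0.0, 0.0, -0.0]], [0, [0.7, -15.8, 12.1], [-0.0, 0.0, -0.0]], [0, [0.7, -15.8, 12.1], [-0.0, 0.0, -0.0]], [0, [0.7, -15.8, 12.1], [-0.0, 0.0, -0.0]], [0, [0.7, -15.8, 12.1], [-0.0, 0.0, -0.0]], [0, [0.7, -15.8, 12.1], [-0.0, 0.0, -0.0]], [0, [0.7, -15.8, 12.1], [-0.0, 0.0, -0.0]], [0, [0.7, -15.8, 12.1], [-0.0, 0.0, -0.0]]]
218 (np.int64(224), np.int64(238), 15)
219 (np.int64(224), np.int64(238), 15)
220 (np.int64(225), np.int64(238), 14)
221 (np.int64(226), np.int64(237), 12)
222 (np.int64(226), np.int64(237), 12)
223 (np.int64(225), np.int64(237), 13)
224 (np.int64(225), np.int64(237), 13)
225 (np.int64(225), np.int64(237), 13)
226 (np.int64(224), np.int64(236), 13)
227 (np.int64(224), np.int64(236), 13)
228 (np.int64(224), np.int64(236), 13)
229 (np.int64(224), np.int64(236), 13)
230 (np.int64(225), np.int64(236), 12)
231 (np.int64(226), np.int64(236), 11)
232 (np.int64(227), np.int64(236), 10)
233 (np.int64(228), np.int64(236), 9)
234 (np.int64(228), np.int64(236), 9)
235 (np.int64(228), np.int64(236), 9)
236 (np.int64(228), np.int64(236), 9)
237 (np.int64(229), np.int64(236), 8)
238 
239 
240 
241 
242 
243 
244 
245
```

Emit:
send_rows(deltas=[[0,[0,-15.5,12],[0,0,0]],[0,[0,-15.5,12],[0,0,0]],[0,[0,-15.5,12],[0,0,0]],[0,[0,-15.5,12],[0,0,0]],[0,[0,-15.5,12],[0,0,0]],[0,[0,-15.5,12],[0,0,0]],[0,[0,-15.5,12],[0,0,0]],[0,[0,-15.5,12],[0,0,0]],[0,[0,-15.5,12],[0,0,0]],[0,[0,-15.5,12],[0,0,0]],[0,[0,-5,4],[0,0,0]],[0,[0,0,0],[0,0,0]]])

```text
time: 7.0
tool_pos: [0.4613, -0.2769, 0.1978]
tcp_rot: [-27.7, 89.6, -57.0]
ft_force: [-0.0, -0.4, -0.1]
grip_width: 0.0001
```

```bash
python3 - <<'E'
from h import *
s=snap('side');t=snap('top');p,R=pose();print(p,get_state()['q'].round(1))
b=cv2.imread('pics/side0.png')[:,:,::-1].astype(int);a=s['pixels'].astype(int)
d=(np.abs(a-b).max(2));u=proj(s,p)[0];print(u,proj(t,p))
m=d>14
for y in range(int(u[1])-30,int(u[1])+14,1):
    print(y,''.join('#' if v>40 else '+' if v>14 else '.' for v in d[y,270:345]))
g=lambda i:(255*(i/255.)**.4).astype(np.uint8)[:,:,::-1]
E
```

```text
[ 0.46113539 -0.27490706  0.19771806] [ 11.7  22.9  17.7 118.1 -10.3  40.1  96.8]
[298.38747345 318.89901281] [[406.66178984 211.13991488]]
288 ........................+#############+..+#######++...++++++++++++++++++++.
289 ........................+#############+..+######+...+++++++++++++++++++++++
290 ........................+#############+...######+..++++++++++++++++++++++++
291 .......................+##############+...######+.+++++++++++++++++++++++++
292 .......................+##############+...######..+++++++++++++++++++++++++
293 .......................+##############+...######..+++++++++++++++++++++++++
294 ........................#############+....+####+..+++++++++++++++++++++++++
295 ........................+###########+.....+###+..++++++++++++++++++++++++++
296 ........................+##########++.++..+##+...++++++++++++++++++++++++++
297 ........................+##########++.++..+##+..+++++++++++++++++++++++++++
298 ........................+##########+..++..+++..++++++++++++++++++++++++++++
299 ........................+#########++.+++...++..++++++++++++++++++++++++++++

[... 1859 characters left out ...]
................................++.+++++++++++++++++++++++++
324 ...............................................++++++++.+++++++++++++++++++
325 ................................................++.++++++++++++++++++++++++
326 ...............................................++++.++.++++++++++++++++++++
327 ...............................................++++++++++++++++++++++++++++
328 ...............................................++++++++++++++++++++++++++++
329 ...............................................++++++++++++++++++++++++++++
330 ...............................................+++.++++++++++++++++++++++++
331 ..............+++++++++++++++++................++++++++++++.+++++++++++++++
```

```bash
python3 - <<'E'
from h import *
t=load('top');s=load('side');p,R=pose()
def Z(c,x,y,w,h,k):
    i=c['pixels'][y:y+h,x:x+w][:,:,::-1]/255.
    i=np.clip((i-.02)*2.2,0,1)**.5
    i=cv2.resize((i*255).astype(np.uint8),None,fx=k,fy=k,interpolation=cv2.INTER_CUBIC)
    for e in(-.011,0,.011):
        q=(proj(c,p+R.apply([0,0,e]))[0]-[x,y]+.5)*k; cv2.circle(i,tuple(int(v) for v in q),2,(0,255,255),-1)
    return i
im=np.hstack([Z(t,375,160,50,75,8),Z(s,275,270,50,75,8)])
print(im.shape);cv2.imwrite('pics/n4.png',im)
E
```

```text
(600, 800, 3)
```

View pics/n4.png

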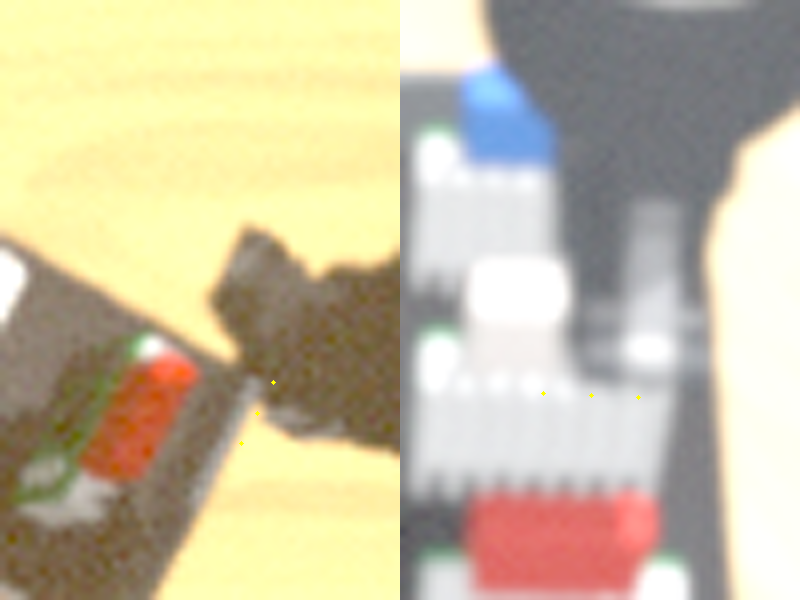

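The side view puts the closed tip at crop (636,390) against a predicted (590,395). The top view agrees, so the real fingers sit about 11 mm toward tool +z here and tool y looks right. I'll shift the target by that and descend.

```bash
python3 - <<'E'
from h import *
rows([.4547,-.2647,.165],down(61.7),40,total=5)
E
```

```text
N 5 err mm [ -6.4  10.2 -32.7] deg [-0.9  0.3  0.2]
[[40, [6.5, 1.2, -2.2], [-0.003, 0.001, 0.001]], [40, [6.5, 1.2, -2.1], [-0.003, 0.001, 0.001]], [40, [6.5, 1.2, -2.1], [-0.003, 0.001, 0.001]], [40, [6.5, 1.2, -2.1], [-0.003, 0.001, 0.001]], [40, [6.5, 1.2, -2.1], [-0.003, 0.001, 0.001]]]
```

Emit:
send_rows(deltas=[[40,[6,1.2,-2.1],[-0.003,0.001,0.001]],[40,[6,1.2,-2.1],[-0.003,0.001,0.001]],[40,[6,1.2,-2.1],[-0.003,0.001,0.001]],[40,[6,1.2,-2.1],[-0.003,0.001,0.001]],[40,[6,1.2,-2.1],[-0.003,0.001,0.001]],[40,[0,0,0],[0,0,0]],[40,[0,0,0],[0,0,0]]])

```text
time: 7.68
tool_pos: [0.4535, -0.2574, 0.1637]
tcp_rot: [127.4, 89.7, 99.5]
ft_force: [-0.0, -0.4, 0.7]
grip_width: 0.0402
```

```bash
python3 - <<'E'
from h import *
p,R=pose();print(p)
rows([.4547,-.2647,.115],down(61.7),40,total=5)
t=snap('top');s=snap('side')
def Z(c,x,y,w,h,k):
    i=c['pixels'][y:y+h,x:x+w][:,:,::-1]/255.
    i=np.clip((i-.02)*2.2,0,1)**.5
    i=cv2.resize((i*255).astype(np.uint8),None,fx=k,fy=k,interpolation=cv2.INTER_CUBIC)
    for e in(-.02,.02):
        q=(proj(c,p+R.apply([0,e,.011]))[0]-[x,y]+.5)*k; cv2.circle(i,tuple(int(v) for v in q),2,(0,255,255),-1)
    return i
im=np.hstack([Z(t,375,160,50,75,8),Z(s,275,280,50,75,8)])
cv2.imwrite('pics/n5.png',im)
E
```

```text
[ 0.45350891 -0.25737797  0.16367462]
N 5 err mm [  1.2  -7.3 -48.7] deg [ 0.5 -0.2 -0.3]
[[40, [9.7, -1.2, 0.9], [0.002, -0.001, -0.001]], [40, [9.7, -1.2, 0.9], [0.002, -0.001, -0.001]], [40, [9.7, -1.2, 0.9], [0.002, -0.001, -0.001]], [40, [9.7, -1.2, 0.9], [0.002, -0.001, -0.001]], [40, [9.7, -1.2, 0.9], [0.002, -0.001, -0.001]]]
```

View pics/n5.png

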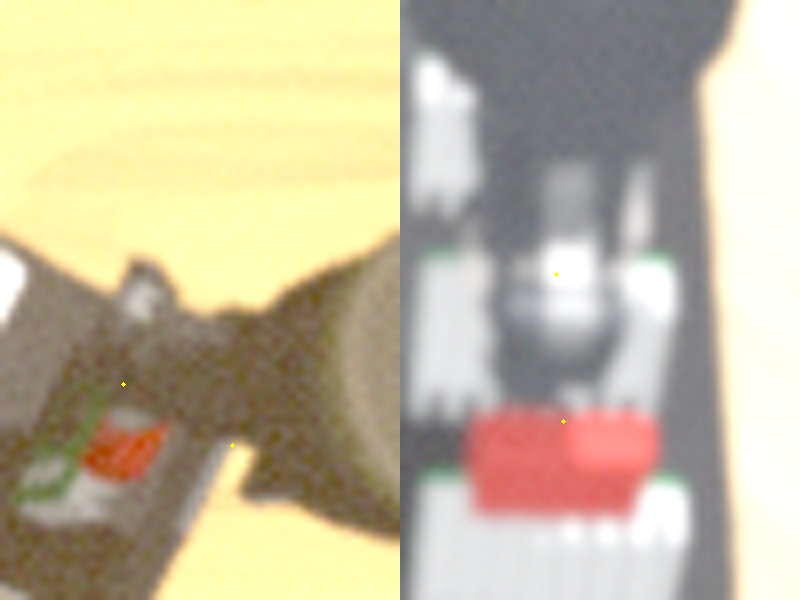

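Emit:
send_rows(deltas=[[40,[5,-1.5,0.5],[0.002,-0.001,-0.001]],[40,[8,-1.5,0.5],[0.002,-0.001,-0.001]],[40,[8,-1.2,0],[0.002,-0.001,-0.001]],[40,[8,-1,0],[0,0,0]],[40,[8,-0.5,0],[0,0,0]],[40,[0,0,0],[0,0,0]],[40,[0,0,0],[0,0,0]]])

```text
time: 8.37
tool_pos: [0.4521, -0.2647, 0.1231]
tcp_rot: [31.2, 89.9, 2.9]
ft_force: [-0.1, -0.3, 0.6]
grip_width: 0.04
```

```bash
python3 - <<'E'
from h import *
p,R=pose();s=get_state();print(p,s['ft_force'],s['wrist_torque'])
rows([.456,-.2640,.104],down(61.7),40,total=3)
E
```

```text
[ 0.45209631 -0.26465127  0.12308859] [-0.09270982 -0.28172274  0.6427348 ] [-0.00570593  0.00184103 -0.04326043]
N 3 err mm [  3.9   0.7 -19.1] deg [-0.   0.1 -0.1]
[[40, [6.4, 0.8, 1.0], [-0.0, 0.0, -0.0]], [40, [6.4, 0.8, 1.0], [-0.0, 0.0, -0.0]], [40, [6.4, 0.8, 1.0], [-0.0, 0.0, -0.0]]]
```

Emit:
send_rows(deltas=[[40,[6,0.5,1],[0,0,0]],[40,[6,0.5,1],[0,0,0]],[40,[6,0.5,0.5],[0,0,0]],[40,[0,0,0],[0,0,0]],[30,[0,0,0],[0,0,0]],[24,[0,0,0],[0,0,0]],[20,[0,0,0],[0,0,0]],[20,[0,0,0],[0,0,0]]], squeeze=20)

```text
time: 9.03
tool_pos: [0.4557, -0.2645, 0.1032]
tcp_rot: [33.1, 89.9, 4.8]
ft_force: [-0.2, 0.6, 0.9]
grip_width: 0.0201
```

Emit:
send_rows(deltas=[[17,[0,0,0],[0,0,0]],[15,[0,0,0],[0,0,0]],[13,[0,0,0],[0,0,0]],[11,[0,0,0],[0,0,0]],[11,[0,0,0],[0,0,0]]])

```text
time: 9.45
tool_pos: [0.4558, -0.2645, 0.1038]
tcp_rot: [26.4, 89.8, -1.9]
ft_force: [0.9, 0.4, -1.3]
grip_width: 0.0133
```

Emit:
send_rows(deltas=[[5,[0,0,0],[0,0,0]],[5,[0,0,0],[0,0,0]],[5,[-5,0,0],[0,0,0]],[5,[-8,0,0],[0,0,0]],[5,[-8,0,0],[0,0,0]],[5,[-10,0,0],[0,0,0]],[5,[-12,0,0],[0,0,0]],[5,[-15,0,0],[0,0,0]],[5,[-15,0,0],[0,0,0]],[5,[-15,0,0],[0,0,0]],[5,[0,0,0],[0,0,0]],[5,[0,0,0],[0,0,0]]], squeeze=60)

```text
time: 10.45
tool_pos: [0.4548, -0.2647, 0.2013]
tcp_rot: [19.0, 89.8, -9.3]
ft_force: [-0.1, -0.0, -2.2]
grip_width: 0.0116
```

```bash
python3 - <<'E'
from h import *
p,R=pose();s=get_state();print(p,R.as_matrix().round(3).tolist(),s['ft_force'],s['grip_width'],s['q'].round(1))
# measured frame of red grip now
for n in('top','side'):
    c=snap(n);hsv=cv2.cvtColor(c['pixels'],cv2.COLOR_RGB2HSV)
    m=cv2.inRange(hsv,(0,150,60),(8,255,255))|cv2.inRange(hsv,(172,150,60),(180,255,255))
    k,l,st,ce=cv2.connectedComponentsWithStats(m);print(n,[(st[i].tolist(),ce[i].round(1).tolist()) for i in range(1,k) if st[i,4]>8],proj(c,p+R.apply([0,0,.011])).round(1))
rows([.46,-.25,.30],down(50),5,total=6)
E
```

```text
[ 0.45484999 -0.26467192  0.20126867] [[0.004, 0.475, 0.88], [-0.001, 0.88, -0.475], [-1.0, 0.001, 0.004]] [-0.08923593 -0.02917602 -2.22300422] 0.01162810295478659 [ 11.1  21.9  17.6 119.  -10.2  40.2  97. ]
top [([263, 158, 15, 40, 265], [270.8, 178.3]), ([401, 215, 8, 4, 16], [405.0, 216.2]), ([219, 229, 4, 3, 9], [220.7, 230.1]), ([220, 243, 3, 4, 9], [221.1, 244.3])] [[405.2 209.6]]
side [([242, 238, 36, 17, 256], [260.0, 245.0]), ([288, 306, 24, 14, 111], [303.0, 314.9])] [[298.8 315. ]]
N 6 err mm [ 5.3 14.7 99.5] deg [11.7  0.2 -0.1]
[[5, [-16.6, 2.6, -0.3], [0.034, 0.0, -0.0]], [5, [-16.6, 2.6, -0.4], [0.034, 0.0, -0.0]], [5, [-16.6, 2.6, -0.5], [0.034, 0.0, -0.0]], [5, [-16.6, 2.5, -0.6], [0.034, 0.0, -0.0]], [5, [-16.6, 2.5, -0.7], [0.034, 0.0, -0.0]], [5, [-16.6, 2.5, -0.8], [0.034, 0.0, -0.0]]]
```

```bash
cat >> h.py <<'E'
def Rt(h=17.2,tilt=.3):
    h=np.radians(h);c,s=np.cos(tilt),np.sin(tilt)
    xm=np.array([np.cos(h)*c,np.sin(h)*c,s]);ym=np.array([-np.sin(h),np.cos(h),0]);zm=np.cross(xm,ym)
    return Ro.from_matrix(np.c_[-zm,xm,-ym])
B=np.array([.034,.010,.005])
E
python3 - <<'E'
from h import *
t=load('top');s=load('side')
S=lambda x,y:((x-420+.5)/4-.5+255,(y+.5)/4-.5+65)
o,d=ray(s,S(497,237))
for ax in([.7725,.225],[.7705,.221],[.7755,.230]):
    l=np.array(ax)-.129*np.array([np.cos(np.radians(17.2)),np.sin(np.radians(17.2))])
    k=np.dot(l-o[:2],d[:2])/np.dot(d[:2],d[:2]);q=o+k*d;print('lens',l,q,np.linalg.norm(q[:2]-l))
f=np.array([.5404,.1531,.236]);R=Rt()
tcp=f-R.apply(B);st=tcp-.08*R.as_matrix()[:,1];print(tcp,st)
rows(st+[0,0,.06],R,5,n=24,total=22)
E
```

```text
lens [0.64926909 0.18685366] [0.65394509 0.18410535 0.28079621] 0.005423851329434383
lens [0.64726909 0.18285366] [0.65168422 0.18025868 0.28396003] 0.0051212546919963235
lens [0.65226909 0.19185366] [0.65689956 0.18913211 0.2766618 ] 0.0053710382617541816
[0.520197   0.1520802  0.26552624] [0.44718802 0.12948015 0.24188462]
N 22 err mm [ -7.5 394.2 101.4] deg [44.1 -6.5 16.2]
[[5, [-4.6, 15.6, -8.8], [0.035, -0.005, 0.013]], [5, [-4.5, 15.4, -9.3], [0.035, -0.005, 0.013]], [5, [-4.3, 15.1, -9.8], [0.035, -0.005, 0.013]], [5, [-4.2, 14.8, -10.3], [0.035, -0.005, 0.013]], [5, [-4.0, 14.5, -10.8], [0.035, -0.005, 0.013]], [5, [-3.9, 14.1, -11.3], [0.035, -0.005, 0.013]], [5, [-3.8, 13.8, -11.8], [0.035, -0.005, 0.013]], [5, [-3.7, 13.4, -12.2], [0.035, -0.005, 0.013]], [5, [-3.6, 13.0, -12.7], [0.035, -0.005, 0.013]], [5, [-3.5, 12.6, -13.1], [0.035, -0.005, 0.013]], [5, [-3.4, 12.2, -13.5], [0.035, -0.005, 0.013]], [5, [-3.3, 11.7, -13.9], [0.035, -0.005, 0.013]], [5, [-3.2, 11.3, -14.3], [0.035, -0.005, 0.013]], [5, [-3.2, 10.8, -14.7], [0.035, -0.005, 0.013]], [5, [-3.1, 10.3, -15.0], [0.035, -0.005, 0.013]], [5, [-3.1, 9.9, -15.4], [0.035, -0.005, 0.013]], [5, [-3.0, 9.4, -15.7], [0.035, -0.005, 0.013]], [5, [-3.0, 8.8, -16.0], [0.035, -0.005, 0.013]], [5, [-3.0, 8.3, -16.3], [0.035, -0.005, 0.013]], [5, [-2.9, 7.8, -16.5], [0.035, -0.005, 0.013]], [5, [-2.9, 7.2, -16.8], [0.035, -0.005, 0.013]], [5, [-2.9, 6.7, -17.0], [0.035, -0.005, 0.013]]]
```

Emit:
send_rows(deltas=[[5,[-10,0,0],[0,0,0]],[5,[-18,0,0],[0,0,0]],[5,[-20,0,0],[0,0,0]],[5,[-20,0,0],[0,0,0]],[5,[-20,0,0],[0,0,0]],[5,[-10,0,0],[0,0,0]],[5,[0,0,0],[0,0,0]]])

```text
time: 11.13
tool_pos: [0.4513, -0.2637, 0.3002]
tcp_rot: [-171.7, 89.5, 159.8]
ft_force: [0.6, -0.8, -2.1]
grip_width: 0.0117
```

```bash
python3 - <<'E'
from h import *
f=np.array([.543,.152,.243]);R=Rt()
tcp=f-R.apply(B);st=tcp-.08*R.as_matrix()[:,1];print(get_state()['tool_pos'],tcp,st)
rows(st+[0,0,.06],R,5,n=12,total=24)
E
```

```text
[ 0.4512631  -0.263702    0.30018718] [0.522797   0.1509802  0.27252624] [0.44978802 0.12838015 0.24888462]
N 24 err mm [ -1.5 392.1   8.7] deg [44.  -7.1 16.6]
[[5, [-0.3, 14.3, -7.8], [0.032, -0.005, 0.012]], [5, [-0.2, 14.1, -8.3], [0.032, -0.005, 0.012]], [5, [-0.1, 13.8, -8.7], [0.032, -0.005, 0.012]], [5, [0.1, 13.5, -9.2], [0.032, -0.005, 0.012]], [5, [0.2, 13.2, -9.6], [0.032, -0.005, 0.012]], [5, [0.3, 12.9, -10.0], [0.032, -0.005, 0.012]], [5, [0.4, 12.6, -10.4], [0.032, -0.005, 0.012]], [5, [0.5, 12.2, -10.8], [0.032, -0.005, 0.012]], [5, [0.6, 11.9, -11.2], [0.032, -0.005, 0.012]], [5, [0.6, 11.5, -11.6], [0.032, -0.005, 0.012]], [5, [0.7, 11.1, -12.0], [0.032, -0.005, 0.012]], [5, [0.8, 10.7, -12.3], [0.032, -0.005, 0.012]]]
```

Emit:
send_rows(deltas=[[5,[0,14,-8],[0.032,-0.005,0.012]],[5,[0,14,-8],[0.032,-0.005,0.012]],[5,[0,14,-9],[0.032,-0.005,0.012]],[5,[0,13.5,-9],[0.032,-0.005,0.012]],[5,[0,13,-9.5],[0.032,-0.005,0.012]],[5,[0,13,-10],[0.032,-0.005,0.012]],[5,[0,12.5,-10.5],[0.032,-0.005,0.012]],[5,[0.5,12,-11],[0.032,-0.005,0.012]],[5,[0.5,12,-11],[0.032,-0.005,0.012]],[5,[0.5,11.5,-11.5],[0.032,-0.005,0.012]],[5,[0.5,11,-12],[0.032,-0.005,0.012]],[5,[0.5,10.5,-12],[0.032,-0.005,0.012]]])

```text
time: 12.13
tool_pos: [0.4458, -0.063, 0.2968]
tcp_rot: [85.3, 82.0, 33.3]
ft_force: [-0.6, 0.4, -1.9]
grip_width: 0.0113
```

```bash
python3 - <<'E'
from h import *
f=np.array([.543,.152,.243]);R=Rt()
tcp=f-R.apply(B);st=tcp-.08*R.as_matrix()[:,1];s=get_state();print(s['tool_pos'],s['q'].round(1),s['ft_force'],s['grip_width'])
rows(st+[0,0,.03],R,5,n=12,total=12)
E
```

```text
[ 0.44576253 -0.06300092  0.29684467] [-10.2   6.2  16.7 124.4  -9.9  44.   51.1] [-0.5678422   0.36763358 -1.93540731] 0.01132542059420648
N 12 err mm [  4.  191.4 -18. ] deg [20.4 -3.9  9. ]
[[5, [2.7, 9.8, -12.4], [0.03, -0.006, 0.013]], [5, [2.8, 9.4, -12.7], [0.03, -0.006, 0.013]], [5, [2.8, 9.0, -13.0], [0.03, -0.006, 0.013]], [5, [2.9, 8.5, -13.2], [0.03, -0.006, 0.013]], [5, [2.9, 8.1, -13.5], [0.03, -0.006, 0.013]], [5, [2.9, 7.7, -13.8], [0.03, -0.006, 0.013]], [5, [3.0, 7.2, -14.0], [0.03, -0.006, 0.013]], [5, [3.0, 6.7, -14.2], [0.03, -0.006, 0.013]], [5, [3.0, 6.3, -14.4], [0.03, -0.006, 0.013]], [5, [3.0, 5.8, -14.6], [0.03, -0.006, 0.013]], [5, [3.0, 5.3, -14.8], [0.03, -0.006, 0.013]], [5, [2.9, 4.9, -15.0], [0.03, -0.006, 0.013]]]
```

Emit:
send_rows(deltas=[[5,[2.8,10,-12.5],[0.03,-0.006,0.013]],[5,[2.8,9.5,-12.5],[0.03,-0.006,0.013]],[5,[2.8,9,-13],[0.03,-0.006,0.013]],[5,[2.8,8.5,-13],[0.03,-0.006,0.013]],[5,[2.8,8,-13.5],[0.03,-0.006,0.013]],[5,[2.8,7.5,-14],[0.03,-0.006,0.013]],[5,[3,7,-14],[0.03,-0.006,0.013]],[5,[3,6.5,-14],[0.03,-0.006,0.013]],[5,[3,6,-14.5],[0.03,-0.006,0.013]],[5,[3,6,-14.5],[0.03,-0.006,0.013]],[5,[3,5.5,-15],[0.03,-0.006,0.013]],[5,[0,0,0],[0,0,0]]])

```text
time: 13.13
tool_pos: [0.442, 0.1212, 0.2698]
tcp_rot: [89.9, 74.3, 17.5]
ft_force: [-0.2, 0.1, -1.4]
grip_width: 0.0113
```

```bash
python3 - <<'E'
from h import *
f=np.array([.543,.152,.243]);R=Rt()
tcp=f-R.apply(B);st=tcp-.08*R.as_matrix()[:,1];s=get_state();print(s['tool_pos'],s['q'].round(1),s['ft_force'],s['grip_width'])
rows(st,R,5,n=12,total=6)
E
```

```text
[0.44199341 0.12120633 0.26978768] [-32.4   4.8   9.4 132.2   1.5  27.3  -6.7] [-0.20898879  0.05639494 -1.3963506 ] 0.011345392024994717
N 6 err mm [  7.8   7.2 -20.9] deg [ 0.5 -0.1  1.4]
[[5, [3.8, 0.6, -0.7], [0.001, -0.0, 0.004]], [5, [3.8, 0.6, -0.7], [0.001, -0.0, 0.004]], [5, [3.8, 0.6, -0.8], [0.001, -0.0, 0.004]], [5, [3.8, 0.5, -0.8], [0.001, -0.0, 0.004]], [5, [3.8, 0.5, -0.8], [0.001, -0.0, 0.004]], [5, [3.8, 0.5, -0.8], [0.001, -0.0, 0.004]]]
```

Emit:
send_rows(deltas=[[5,[4,8,-0.7],[0.001,0,0.004]],[5,[4,11,-0.7],[0.001,0,0.004]],[5,[4,11,-0.7],[0.001,0,0.004]],[5,[4,11,-0.7],[0.001,0,0.004]],[5,[4,11,-0.7],[0.001,0,0.004]],[5,[3,10,-0.7],[0.001,0,0.004]],[5,[0,6,0],[0,0,0]],[5,[0,0,0],[0,0,0]],[5,[0,0,0],[0,0,0]]])

```text
time: 13.88
tool_pos: [0.5173, 0.1463, 0.2637]
tcp_rot: [89.8, 73.0, 17.1]
ft_force: [-0.8, -0.5, -1.3]
grip_width: 0.0118
```

```bash
python3 - <<'E'
from h import *
f=np.array([.543,.152,.243]);R=Rt()
tcp=f-R.apply(B);s=get_state();print(s['tool_pos'],s['q'].round(1),s['ft_force'],s['grip_width'])
rows(tcp,R,5,n=1,total=3)
t=snap('top');s=snap('side');p,Rc=pose()
def pts():
    # module feature points in tool frame via module frame: m=(x,y,z) -> tool
    M=lambda x,y,z:np.array([.104-z-.0155, x, -y+.005])
    return {'foot':[M(-9,0,0)] } 
def Z(c,x,y,w,h,k,X):
    i=c['pixels'][y:y+h,x:x+w][:,:,::-1]/255.
    i=np.clip(i*1.5,0,1)**.6
    i=cv2.resize((i*255).astype(np.uint8),None,fx=k,fy=k,interpolation=cv2.INTER_CUBIC)
    for q in (proj(c,X)-[x,y]+.5)*k: cv2.circle(i,tuple(int(v) for v in q),2,(0,255,255),-1)
    return i
M=lambda x,y,z:np.array([.104-z-.0155, x, -y+.005])
X=[p+Rc.apply(M(*q)) for q in((-.010,-.032,.027),(-.010,.032,.027),(-.010,-.032,.082),(-.010,.032,.082),(-.009,-.03,0),(-.009,.03,0))]
print(proj(t,X).round(1).tolist(),proj(s,X).round(1).tolist())
im=np.hstack([Z(t,180,90,75,100,5,X),Z(s,210,90,85,110,5,X)[:500]])
print(im.shape);cv2.imwrite('pics/fin.png',im)
E
```

```text
[0.51734995 0.14630494 0.2636636 ] [-30.7  11.3   9.3 125.5  -0.9  26.4  -3.8] [-0.80485034 -0.45558009 -1.33633057] 0.01178961221306919
N 3 err mm [5.4 4.7 8.9] deg [0.1 0.  0.2]
[[5, [-2.2, 3.0, -0.9], [0.0, 0.0, 0.001]]]
[[250.9, 176.2], [225.8, 183.0], [252.6, 178.7], [225.8, 186.0], [249.3, 174.8], [226.4, 181.1]] [[243.3, 178.5], [225.7, 165.9], [238.3, 164.8], [220.1, 152.1], [245.3, 184.2], [229.1, 172.4]]
(500, 800, 3)
```

View pics/fin.png

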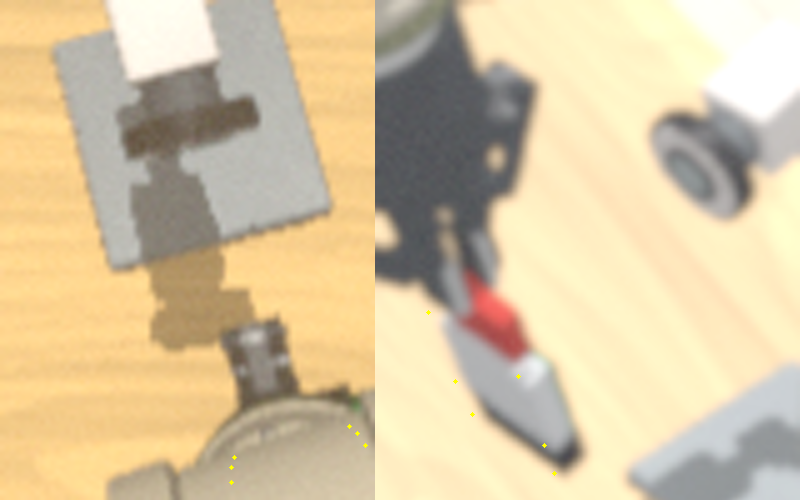

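```bash
python3 - <<'E'
from h import *
t=load('top');s=load('side');p,Rc=pose()
h=np.radians(17.2);ym=np.array([-np.sin(h),np.cos(h),0]);xh=np.array([np.cos(h),np.sin(h),0])
T=lambda x,y:((x+.5)/5-.5+180,(y+.5)/5-.5+40)
S=lambda x,y:((x-420+.5)/4-.5+255,(y+.5)/4-.5+65)
F=lambda x,y:((x-375+.5)/5-.5+210,(y+.5)/5-.5+90)
L=lambda X:(round(X@xh*1e3,1),round(X@ym*1e3,1))
print('top: ring',L(onz(t,T(191,380),.28)),'ends',L(onz(t,T(122,392),.28)),L(onz(t,T(260,365),.28)),'base mid',L(onz(t,((T(55,297)[0]+T(330,460)[0])/2,(T(55,297)[1]+T(330,460)[1])/2),.014)),'coltop',L(onz(t,T(101,47),.374)),'white body',L(onz(t,T(157,257),.32)))
print('side: coltop',L(onz(s,S(639,35),.374)),'ring',[L(onz(s,S(497,237),z)) for z in(.27,.28,.29)])
for z in(-.06,-.08,-.1):
    for y in(.03,.06): print('knuckle',z,y,((proj(t,p+Rc.apply([z,y,0]))[0]-[180,90]+.5)*5).round())
print('tcp',L(p))
# side-observed foot corners vs prediction with tool z offset .0104
M=lambda x,y,z:np.array([.104-z-.0155, x, -y+.0104])
for q,o in(((-.009,-.03,0),F(568,468)),((-.009,.03,0),F(490,415)),((.009,-.03,0),F(582,450))): print(proj(s,p+Rc.apply(M(*q)))[0].round(1),np.round(o,1))
print('board centre',p+Rc.apply(M(.01,0,.0545)),L(p+Rc.apply(M(.01,0,.0545))))
print('side focus pred', proj(s,[.543,.152,.243]))
E
```

```text
top: ring (np.float64(689.5), np.float64(-10.7)) ends (np.float64(692.4), np.float64(21.5)) (np.float64(688.0), np.float64(-43.4)) base mid (np.float64(787.3), np.float64(-10.9)) coltop (np.float64(810.3), np.float64(-10.8)) white body (np.float64(734.8), np.float64(-10.5))
side: coltop (np.float64(801.6), np.float64(-15.4)) ring [(np.float64(690.4), np.float64(-7.2)), (np.float64(680.0), np.float64(-16.7)), (np.float64(669.5), np.float64(-26.2))]
knuckle -0.06 0.03 [269. 396.]
knuckle -0.06 0.06 [250. 328.]
knuckle -0.08 0.03 [270. 400.]
knuckle -0.08 0.06 [250. 330.]
knuckle -0.1 0.03 [271. 405.]
knuckle -0.1 0.06 [251. 333.]
tcp (np.float64(537.0), np.float64(-13.1))
[246.9 185.3] [248.2 183.2]
[230.5 173.5] [232.6 172.6]
[252.  180.5] [251.  179.6]
board centre [0.5386132  0.14210181 0.23420736] (np.float64(556.5), np.float64(-23.5))
side focus pred [[239.01554256 155.36076604]]
```

The last picture shows that the module is held off-centre, with the grip centre about 10 mm along tool z. So the reported TCP was right all along. The top view gives a consistent lens-axis lateral position of -10.8 mm from ring, base, column and body. I'll correct to the updated focus.

```bash
cat >> h.py <<'E'
B=np.array([.034,.010,.0104])
_h=np.radians(17.2);FOC=.5664*np.array([np.cos(_h),np.sin(_h),0])-.0108*np.array([-np.sin(_h),np.cos(_h),0])+[0,0,.2355]
E
python3 - <<'E'
from h import *
print(FOC);R=Rt();rows(FOC-R.apply(B),R,5,total=4)
E
```

```text
[0.54426331 0.15717203 0.2355    ]
N 4 err mm [ 5.6 15.   1.2] deg [0.1 0.  0.2]
[[5, [0.4, 2.4, -3.2], [0.0, 0.0, 0.001]], [5, [0.4, 2.4, -3.2], [0.0, 0.0, 0.001]], [5, [0.4, 2.4, -3.2], [0.0, 0.0, 0.001]], [5, [0.4, 2.4, -3.2], [0.0, 0.0, 0.001]]]
```

Emit:
send_rows(deltas=[[5,[0.4,2.4,-3.2],[0,0,0.001]],[5,[0.4,2.4,-3.2],[0,0,0.001]],[5,[0.4,2.4,-3.2],[0,0,0.001]],[5,[0.4,2.4,-3.2],[0,0,0.001]],[5,[0,0,0],[0,0,0]],[5,[0,0,0],[0,0,0]],[5,[0,0,0],[0,0,0]],[5,[0,0,0],[0,0,0]]])

```text
time: 14.65
tool_pos: [0.521, 0.1633, 0.2659]
tcp_rot: [89.9, 72.8, 17.3]
ft_force: [-0.3, -0.5, -1.7]
grip_width: 0.0117
```

```bash
python3 - <<'E'
from h import *
p,Rc=pose();R=Rt();st=get_state();print('board-focus mm',((p+Rc.apply(B)-FOC)*1e3).round(1),st['joint_vel'].round(2),st['ft_force'],st['grip_width'])
rows(FOC-R.apply(B),R,5,total=2)
s=snap('side');a=s['pixels'].astype(int);b=cv2.imread('pics/side0.png')[:,:,::-1].astype(int)
d=np.abs(a-b).max(2)
M=lambda x,y,z:np.array([.104-z-.0155, x, -y+.0104])
for q in((-.009,-.03,0),(-.009,.03,0),(.009,-.03,0)): print(proj(s,p+Rc.apply(M(*q)))[0].round(1))
# dark foot mask and red centroid
hsv=cv2.cvtColor(s['pixels'],cv2.COLOR_RGB2HSV);m=cv2.inRange(hsv,(0,140,60),(8,255,255))|cv2.inRange(hsv,(172,140,60),(180,255,255));m[:, :200]=0;m[:130]=0;m[190:]=0;m[:,290:]=0
ys,xs=np.where(m);print('red',xs.min(),xs.max(),ys.min(),ys.max(),xs.mean(),ys.mean())
k=(a.max(2)<70)&(d>30);k[:160]=0;k[200:]=0;k[:,:222]=0;k[:,265:]=0
ys,xs=np.where(k);i=ys.argmax();print('foot dark: lowest',xs[ys==ys.max()].mean(),ys.max(),'left',xs.min(),ys[xs==xs.min()].mean(),'right',xs.max(),ys[xs==xs.max()].mean(),len(xs))
print('pred red right end top/bottom',[proj(s,p+Rc.apply(M(-.007,-.022,z)))[0].round(1) for z in(.082,.116)])
E
```

```text
board-focus mm [-1.4  2.   0.8] [-0.12 -0.02 -0.05  0.04  0.06  0.14 -0.01] [-0.30890344 -0.45967351 -1.73776177] 0.011715005212421931
N 2 err mm [ 1.4 -2.  -0.8] deg [ 0.1 -0.  -0. ]
[[5, [0.5, 0.3, 1.2], [0.001, -0.0, -0.0]], [5, [0.5, 0.3, 1.2], [0.001, -0.0, -0.0]]]
[245.4 179.9]
[229.2 168.3]
[250.5 175.1]
red 227 238 140 155 232.0096153846154 148.07692307692307
foot dark: lowest 245.5 177 left 231 166.5 right 248 174.5 59
pred red right end top/bottom [array([236.4, 157.6]), array([233. , 148.6])]
```

Emit:
send_rows(deltas=[[5,[0.5,0.3,1],[0,0,0]],[5,[0.3,0.3,0.7],[0,0,0]],[5,[0,0,0],[0,0,0]],[5,[0,0,0],[0,0,0]],[5,[0,0,0],[0,0,0]],[5,[0,0,0],[0,0,0]],[5,[0,0,0],[0,0,0]],[5,[0,0,0],[0,0,0]]])

```text
time: 15.37
tool_pos: [0.5225, 0.1609, 0.2651]
tcp_rot: [89.9, 72.8, 17.2]
ft_force: [-0.3, -0.5, -1.6]
grip_width: 0.012
```

```bash
python3 - <<'E'
from h import *
p,Rc=pose();R=Rt();st=get_state();print('board-focus mm',((p+Rc.apply(B)-FOC)*1e3).round(1),'rot deg',np.degrees((Rc.inv()*R).magnitude()),st['joint_vel'].round(2),st['ft_force'].round(1),st['grip_width'],st['time'])
b=cv2.imread('pics/side0.png')[:,:,::-1].astype(int);a=snap('side')['pixels'].astype(int);d=np.abs(a-b).max(2)
for n,(x0,y0,x1,y1) in {'pliers':(240,230,305,258),'meter':(145,190,200,240),'screwdriver':(312,245,372,302),'blue/white':(275,275,315,328),'bracket':(210,258,235,280),'cup':(180,138,210,175)}.items(): print(n,(d[y0:y1,x0:x1]>45).sum())
if np.abs((p+Rc.apply(B)-FOC)).max()<.004: finish_job();print('handed in')
E
```

```text
board-focus mm [ 0.  -0.4  0.1] rot deg 0.08248577023451664 [ 0.06 -0.03  0.01 -0.06  0.11 -0.06 -0.04] [-0.3 -0.5 -1.6] 0.011952431516514817 15.3667
pliers 0
meter 299
screwdriver 0
blue/white 0
bracket 0
cup 22
the job is handed in; nothing more can be done
handed in
```

I gripped the red module, pulled it straight up out of its slot, turned it and tilted it 17°. I handed the job in at 15.4 s while still holding it at the focus point I estimated.

**Pose:** by the robot's own reading, the board centre was within 0.5 mm and 0.1° of that target. Joint speeds were near zero, and the wrist read about 1.6 N of load.

**Focus estimate:** the two views put the stand about 8 mm apart. I took the sideways position from the top view, where the ring, base, column and body all agreed. Height and distance came from the side view. I expect the real error to be a few millimetres, but I have no independent check of it.

**Checks that disagreed:**
- **Gripper position:** before the grasp I thought the fingers sat 11 mm off their reported position. The last picture showed they did not, so the module is held about 10 mm off the centre of its grip. I allowed for that in the final position.
- **Module position:** the side view showed the module about 2 pixels (4–5 mm) higher than predicted. I treated this as camera error.

**Other objects:** the side view showed no change at the blue and white modules, pliers, screwdriver and bracket. Pixels changed around the multimeter (299) and the cup (22). I think that is the arm or its shadow in front of them, because the arm stayed well above both, but I did not confirm it.

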